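# Throw the tumbler's drive lever and start it

## Robot

A 6-joint arm with a two-finger parallel gripper is mounted at the origin on the work surface. World frame = base frame: x ahead of the robot, y to its left, z up, the work surface at z = 0. Lengths are in m, angles in rad, forces in N, time in s.
With the tool pointing down it reaches from about 0.35 to 0.875 m from the base axis. Payload 4.2 kg.
Tool frame: the origin (TCP) lies midway between the tips of the shut fingers; the grasp point (between the pads) lies 19 mm behind it; z points along the fingers, y is the line along which they close (so a half turn about z gives the same grasp; the last joint's range is limited). The gripper opens to 85 mm and grips with 20 to 120 N. Pads are 22 mm wide; open, the fingers measure 114 mm over their backs; the gripper's body (76 mm by 85 mm) begins 54 mm behind the grasp point. The pads swing forward as they close: fully open they stand 13 mm farther back than shut.
Start: joints at [1.493, 0.385, 0.008, 0, -1.194, -0.259], TCP at [0.207, 0.59, 0.204] pointing down, gripper open.
Joint ranges: [-3.14, 3.14], [-1.21, 2.06], [-1.07, 1.41], [-3.16, 2.05], [-2.99, -0.16], [-3.1, 3.1]. Speed limits (rad/s): [2.79, 2.79, 3.14, 3.14, 3.14, 3.14].

## Interface

Orientations are given as a unit quaternion [w, x, y, z].
In Python, from rig import manip gives the robot as it stands.
- The arm moves only by the tool send_rows, never from a script. Its arguments are lists of equal length, an entry for each row: "slide": the shift along the tool's x, y, z in units of 0.025 m (1.0 is 0.025 m), a list of three; "delta_rot": the turn, a rotation vector about the tool's x, y, z in units of 8 degrees (1.0 is 8 degrees), a list of three; "gripper": the opening, from 0 (shut) to 1 (fully open). In form: {"slide": [[x, y, z], ...], "delta_rot": [[ax, ay, az], ...], "gripper": [gripper, ...]}. A call has exactly 8 rows; each row shifts and turns the commanded pose from where the row before left it, along the tool's axes as they then stand; what a row does not reach is not made up. A row lasts 1/10 s, in which the tool goes at most 50 mm and 8.59 degrees, less where a joint would pass 70% of its speed; a pose out of reach is approached as far as the arm can. A call with a number of a shift or a turn outside -1 to 1 is refused whole. A call with a gripper value outside its range is refused whole. The fingers move at their own pace and stop on an object; "newtons" is the grip in N (left out, the last holds). Time passes only in rows, so rows that do not move let the fingers close, or fill a call up. It gives the time, the measured TCP pose, the force, the opening and the grip force at its end, in the units of the state.
- manip.read_state(): the state, without advancing time (a new reading comes with each control period).
- manip.camera(name): name is "scene" or "top" or "wrist"; returns a dict with "frame" (384x512x3 uint8, blue, green, red), "z_map" (384x512 float32, m along the optical axis (not along the pixel's ray), 0 where there is no reading), "camera_matrix" (3x3 intrinsics, pixels), "eye" and "attitude" of the camera in the world; the wrist camera has in their place "T_tool_cam" (4x4, takes a point from camera to tool coordinates, whose origin is the TCP and whose axes are the flange's). Camera axes: x right, y down, z forward; pixel columns grow to the right and rows downward; lengths in m; the calibration is good to about 2 mm. A picture is of the moment at which its call begins: read the wrist's pose just before it.
- manip.hand_in(): hands the job in; it is judged then, once.
The state is a dict: "time": time; "joints": joint angles; "joint_velocities": joint speeds; "effort": joint torques, N m; "position": TCP position; "tool_rot": TCP orientation; "wrist_force": force on the tool from outside, world axes, zero at the start; "torque": the same for the moment, N m; "gripper_width": finger opening in m; "gripper_force": force on a finger pad.
Only numpy, scipy, OpenCV 4.12 (cv2) and the standard library are available. Lean on these libraries where they do the work, as an engineer would, in place of code of your own. Each camera call takes 0.05 s, during which the arm holds its last target. There are 200 camera calls.

## Task

Start the rock tumbler by touch alone: first push the drive's orange-balled lever past centre so that it snaps over and stays on its other side, and only then press the green start button all the way in and let it come back out. Do not press the red stop button, and do not lift or shift the barrel, the onyx stone or any other thing lying about.

Things in the scene. Friction and masses are not known exactly. Their poses are not given: they have to be found in the camera images.
- drive: Blue tumbler drive, fixed to the top; box 160 (x) x 340 (y) x 55 mm high, with two rollers along its y axis and the lever block (two steel cheeks 42 mm apart over their outer faces, 45 mm along x, tops 103 mm above the top surface) towards its -y end. Origin at the centre of its underside; x is the direction in which the lever must be thrown, z up.
- lever_pivot (a point): The lever's hinge point on the drive: drive frame (0, -120, 92) mm. The hinge line runs along the drive's y axis.
- lever_ball (a point): Centre of the orange ball (28 mm in diameter) at the end of the lever, 80 mm from the pivot on a 10 mm steel rod; moves with the lever.
- lever (a joint): Lever angle, rad: 0 = slack stop, leaning 0.45 rad from upright towards the drive's -x (as it starts); 0.45 = upright, dead centre; 0.90 = driving stop, leaning 0.45 rad towards +x. An over-centre spring drives it to the nearer stop: the push needed at the ball is about 3.5 N at the stop, falling to nothing at dead centre; let go before centre, it springs back.
- panel: Aluminium push-button panel, fixed to the top; box 150 (x) x 190 (y) x 45 mm high, origin at the centre of its underside. The green and the red button stand on its top 90 mm apart along y, either way round; the onyx stone lies on it behind them.
- start_top (a point): Centre of the top face of the green start button (cap 34 mm in diameter, pressed straight down); moves with the cap.
- start (a joint): Green button travel, m: 0 = out, 0.008 = fully in; a spring pushes it back out, about 5 N when fully in.
- stop_top (a point): Centre of the top face of the red stop button, same size as the green.
- stop (a joint): Red button travel, m: 0 = out, 0.008 = fully in; same spring.
- barrel: Black hexagonal rubber barrel, 95 mm across flats, 130 mm long, lying loose on the rollers along the drive's y axis, its middle at drive y = +60 mm and its top 175 mm above the top surface. Origin at the centre of its lower flat.
- onyx: Glossy black onyx tumblestone, 34 mm across, 21 mm high, lying loose on the panel. Origin at its underside.
- caliper: Chrome caliper, 225 mm long along its x axis, 80 mm or less wide, 12 mm high, lying loose on the top. Origin at the underside, mid-beam.
- lid: Yellow bucket lid, 196 mm in diameter, 18 mm high, lying loose. Origin at the centre of its underside.
- jar: Grit jar with black cap, 72 mm in diameter, 95 mm high, loose. Origin at the centre of its underside.
- stone_tray: White tray of tumblestones, 160 (x) x 120 (y) x 35 mm high, loose. Origin at the centre of its underside.
- screwdriver: Screwdriver, 200 mm long along its x axis, handle to -x, lying loose.

How it is judged:
On the way, in this order (a step that is already met when the one before it is completed fails the run):
1. the lever has snapped over to its driving stop (value of joint lever above 0.8 rad), for 0.2 s.
2. the green button is pressed fully in (value of joint start above 0.006 m).
At the end, for the whole second after the job is handed in: The lever rests at its driving stop (joint above 0.8 rad), both buttons are out again (under 2 mm), and every loose thing is at rest within 15 mm of where it began (value of joint lever above 0.8 rad and velocity of joint lever below 0.1 rad/s and value of joint each of start, stop below 0.002 m and distance of each of barrel, onyx, caliper, lid, jar, stone_tray, screwdriver from where it was at the start of the episode below 0.015 m and linear speed of each of barrel, onyx, caliper, lid, jar, stone_tray, screwdriver below 0.02 m/s); the robot touches nothing.
It fails at once if the green button is pressed before the lever is past centre and over (value of joint start above 0.003 m and value of joint lever below 0.7 rad).
It fails at once if the red stop button is pressed (value of joint stop above 0.003 m).
It fails at once if the barrel, the onyx stone, the caliper, the lid, the jar, the tray or the screwdriver is lifted or shifted by more than 15 mm (distance of any of barrel, onyx, caliper, lid, jar, stone_tray, screwdriver from where it was at the start of the episode above 0.015 m).
It also fails if it takes over 42 s, if anything falls off the work surface, if the arm or the gripper's body presses on something with over 40 N, if the wrist force passes 120 N, or if a joint passes its speed limit or range.

## Working session

There is one attempt and no reset: what is moved stays moved. The work goes in short steps, Python scripts to look and compute and a tool call to move; the robot and the scene stay as the last step left them, time stands still between calls to the robot, and variables do not carry over. Pictures are saved under pics/ and viewed, at most 10 in all, crops included, and the job is handed in when it is done.

Besides the shell and the picture viewer there is one more tool, called as name(argument=value, ...) on one line, values as JSON. send_rows: Moves the arm, as the interface text tells. Its arguments: {"type":"object","properties":{"slide":{"type":"array"},"delta_rot":{"type":"array"},"gripper":{"type":"array"},"newtons":{"type":"number"}},"required":["slide","delta_rot","gripper"]}

```bash
mkdir -p pics; cat > h.py <<'E'
import numpy as np,cv2
from rig import manip
from scipy.spatial.transform import Rotation as R
def rot(q):
    q=np.array(q,float)
    return R.from_quat([q[1],q[2],q[3],q[0]]).as_matrix() if q.size==4 else q.reshape(3,3)
def cloud(c):
    K=np.array(c["camera_matrix"]);z=c["z_map"];v,u=np.indices(z.shape)
    p=np.stack([(u-K[0,2])/K[0,0]*z,(v-K[1,2])/K[1,1]*z,z],-1)
    return p@rot(c["attitude"]).T+np.array(c["eye"])
E
python3 - <<'E'
from h import *
print(manip.read_state())
for n in("top","scene"):
    c=manip.camera(n);cv2.imwrite(f"pics/{n}.png",c["frame"]);np.savez(f"{n}.npz",f=c["frame"],p=cloud(c),z=c["z_map"])
    print(c["eye"],c["attitude"])
E
```

```text
{'time': 0.0, 'joints': array([ 1.49256655e+00,  3.85580145e-01,  6.59598269e-03, -5.19717680e-04,
       -1.19395661e+00, -2.58573472e-01]), 'joint_velocities': array([ 0.00058433,  0.00159514,  0.00029137,  0.00033412, -0.00110694,
       -0.00105572]), 'effort': array([-2.97968199e-04, -3.92282903e+01,  1.88402277e+01,  4.18622553e+00,
       -4.59313320e-03,  9.82347856e-07]), 'position': array([0.2063256 , 0.58927568, 0.20239264]), 'tool_rot': array([ 1.08961768e-03,  9.85837254e-01, -1.67701224e-01, -1.43987686e-04]), 'wrist_force': array([-0.50658439, -0.75040644,  0.40913389]), 'torque': array([-0.01994687, -0.0455094 ,  0.02627255]), 'gripper_force': 0.0, 'gripper_width': 0.08545084288969404}
[ 0.45024276 -0.02552069  1.12365805] [ 0.07233716 -0.70038814  0.70816101 -0.05226631]
[ 1.56395657 -0.08169403  1.14164146] [-0.26577389  0.67770424  0.63957441 -0.24703396]
```

View pics/top.png

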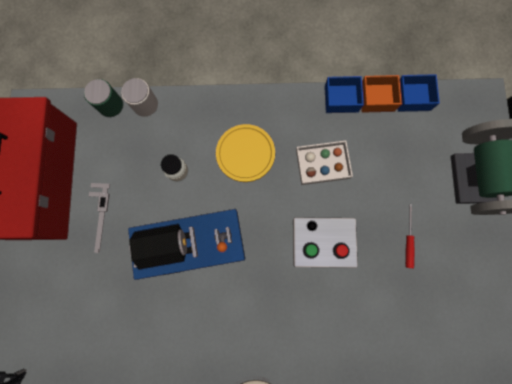

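View pics/scene.png

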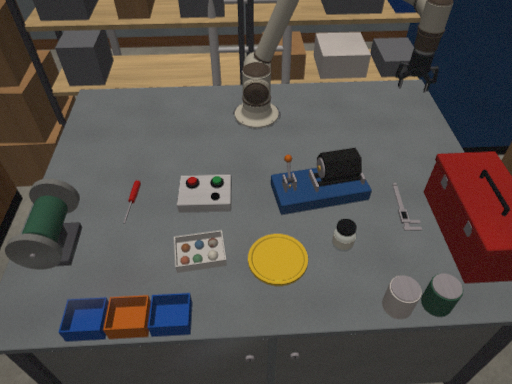

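The top view shows the drive around (186,243), with the orange ball at (222,247) leaning towards the robot. Green is at (312,250), red at (342,250) and the onyx at (312,226). Next I'll compute the metric positions.

```bash
python3 - <<'E'
from h import *
for n in("top","scene"):
    d=np.load(n+".npz");f=d["f"];p=d["p"];hsv=cv2.cvtColor(f,cv2.COLOR_BGR2HSV);H,S,V=[hsv[...,i].astype(int) for i in range(3)]
    ok=(d["z"]>0)&(p[...,0]>.2)&(p[...,0]<.65)&(abs(p[...,1])<.55)
    def show(l,m):
        m=m&ok;q=p[m]
        if len(q): print(n,l,len(q),"med",np.median(q,0).round(4),"min",q.min(0).round(3),"max",q.max(0).round(3))
        return q
    show("ball",(H>=4)&(H<18)&(S>150)&(p[...,2]>.11)&(p[...,1]>-.05))
    show("green",(H>45)&(H<80)&(S>120)&(p[...,1]>-.3)&(p[...,2]>.045)&(p[...,0]<.5)&(p[...,1]<0))
    show("red",((H<5)|(H>174))&(S>150)&(p[...,2]>.045)&(p[...,1]>-.4)&(p[...,1]<0)&(p[...,0]<.5))
    q=show("drive",(H>98)&(H<118)&(S>150)&(p[...,2]>.045)&(p[...,2]<.062)&(p[...,1]>-.05))
    r=cv2.minAreaRect(q[:,:2].astype(np.float32)*1000);print(r)
    q=show("cheek",(S<90)&(V>90)&(p[...,2]>.09)&(p[...,2]<.115)&(p[...,1]>-.05)&(p[...,1]<.12))
    q=show("onyx",(V<50)&(p[...,2]>.045)&(p[...,2]<.08)&(p[...,1]<-.1)&(p[...,1]>-.25))
    q=show("panel",(S<60)&(V>100)&(p[...,2]>.038)&(p[...,2]<.052)&(p[...,1]<-.05))
    print(cv2.minAreaRect(q[:,:2].astype(np.float32)*1000))
    show("barrel",(V<60)&(p[...,2]>.12)&(p[...,1]>.1))
    if n=="top":
        for l,(u,v) in dict(ball=(222,247),green=(312,250),cheekL=(217,236),roller=(192,240)).items(): print(l,p[v,u].round(4),hsv[v,u])
E
```

```text
top ball 62 med [0.4861 0.0822 0.1747] min [0.476 0.073 0.135] max [0.508 0.193 0.179]
top green 109 med [ 0.476  -0.1709  0.0681] min [ 0.461 -0.187  0.056] max [ 0.494 -0.156  0.073]
top red 123 med [ 0.4752 -0.2611  0.0678] min [ 0.458 -0.279  0.054] max [ 0.493 -0.246  0.074]
top drive 2775 med [0.4996 0.146  0.0544] min [0.401 0.031 0.047] max [0.6   0.381 0.062]
((499.4202575683594, 205.45603942871094), (152.98487854003906, 332.95733642578125), 9.574566841125488)
top cheek 88 med [0.5192 0.0886 0.1022] min [0.495 0.066 0.093] max [0.544 0.114 0.106]
top onyx 103 med [ 0.5412 -0.1749  0.0616] min [ 0.458 -0.249  0.052] max [ 0.56  -0.152  0.07 ]
top panel 2547 med [ 0.5086 -0.22    0.0445] min [ 0.425 -0.313  0.038] max [ 0.578 -0.122  0.051]
((501.06561279296875, -217.97691345214844), (188.68484497070312, 148.79859924316406), 88.25871276855469)
top barrel 1902 med [0.4848 0.2653 0.1722] min [0.2   0.191 0.121] max [0.551 0.55  0.314]
ball [0.4835 0.0806 0.1771] [ 11 200 184]
green [ 0.4759 -0.1734  0.0728] [ 65 141 130]
cheekL [0.5179 0.1038 0.1013] [160  12 130]
roller [0.5083
[... 293 characters left out ...]
 0.497 -0.245  0.072]
scene drive 1516 med [0.545  0.1588 0.0529] min [0.43  0.03  0.045] max [0.611 0.381 0.062]
((508.4252014160156, 206.4591064453125), (160.65492248535156, 336.60198974609375), 9.00291633605957)
scene cheek 48 med [0.5212 0.0876 0.1017] min [0.501 0.067 0.096] max [0.547 0.113 0.115]
scene onyx 104 med [ 0.5028 -0.1783  0.0569] min [ 0.465 -0.25   0.048] max [ 0.57  -0.152  0.069]
scene panel 1204 med [ 0.5213 -0.2196  0.043 ] min [ 0.429 -0.312  0.038] max [ 0.584 -0.123  0.052]
((505.0609436035156, -216.82318115234375), (188.8672332763672, 152.36021423339844), 88.48628997802734)
scene barrel 1072 med [0.5204 0.273  0.1681] min [0.2   0.194 0.12 ] max [0.559 0.55  0.487]
```

send_rows(slide=[[0,0,-0.5],[0,0,-0.5],[0,0,0],[0,0,0],[0,0,0],[0,0,0],[0,0,0],[0,0,0]], delta_rot=[[0,0,-0.9],[0,0,-0.9],[0,0,-0.9],[0,0,-0.9],[0,0,0],[0,0,0],[0,0,0],[0,0,0]], gripper=[0,0,0,0,0,0,0,0])

```text
time: 0.9
position: [0.2065, 0.5898, 0.2283]
tool_rot: [0.0, 0.997, 0.082, -0.0]
wrist_force: [-0.2, 0.3, -0.0]
gripper_width: -0.0001
gripper_force: 0.0
```

```bash
cat > d.py <<'E'
from h import *
import sys
s=manip.read_state();M=rot(s["tool_rot"]);t=np.array([float(a) for a in sys.argv[1:4]])
print(s["time"],s["position"].round(4),s["wrist_force"].round(2),s["gripper_width"].round(4),"yaw",np.degrees(np.arctan2(M[1,0],M[0,0])).round(2),"zaxis",M[:,2].round(3),"j",s["joints"].round(2))
print("units",(M.T@(t-s["position"])/.025).round(2))
E
python3 d.py .435 .072 .22
```

```text
Traceback (most recent call last):
  File "d.py", line 4, in <module>
    print(s["time"],s["position"].round(4),s["wrist_force"].round(2),s["gripper_width"].round(4),"yaw",np.degrees(np.arctan2(M[1,0],M[0,0])).round(2),"zaxis",M[:,2].round(3),"j",s["joints"].round(2))
                                                                     ^^^^^^^^^^^^^^^^^^^^^^^^
AttributeError: 'float' object has no attribute 'round'
```

send_rows(slide=[[0.2,0.9,0],[0.2,0.9,0],[0.2,0.9,0],[0.2,0.9,0],[0.2,0.9,0],[0.2,0.9,0],[0.2,0.9,0],[0.2,0.9,0]], delta_rot=[[0,0,0],[0,0,0],[0,0,0],[0,0,0],[0,0,0],[0,0,0],[0,0,0],[0,0,0]], gripper=[0,0,0,0,0,0,0,0])

```text
time: 1.7
position: [0.276, 0.418, 0.2286]
tool_rot: [-0.0, 0.997, 0.083, 0.0]
wrist_force: [0.7, 0.7, -0.2]
gripper_width: 0.0002
gripper_force: 0.0
```

send_rows(slide=[[0.2,0.9,0],[0.2,0.9,0],[0.2,0.9,0],[0.2,0.9,0],[0.2,0.9,0],[0.2,0.9,0],[0.2,0.9,0],[0.2,0.9,0]], delta_rot=[[0,0,0],[0,0,0],[0,0,0],[0,0,0],[0,0,0],[0,0,0],[0,0,0],[0,0,0]], gripper=[0,0,0,0,0,0,0,0])

```text
time: 2.5
position: [0.3451, 0.2468, 0.2287]
tool_rot: [-0.0, 0.997, 0.083, 0.0]
wrist_force: [0.5, 0.5, -0.4]
gripper_width: 0.0004
gripper_force: 0.0
```

```bash
sed -i 's/s\["gripper_width"\].round(4)/s["gripper_width"]/' d.py; python3 d.py .435 .072 .22
```

```text
2.5 [0.3451 0.2468 0.2287] [ 0.54  0.46 -0.38] 0.0003554531256027839 yaw 9.48 zaxis [ 0.  0. -1.] j [ 1.01  0.01 -0.41  0.   -1.15  0.73]
units [2.39 7.49 0.35]
```

send_rows(slide=[[0.3,0.93,0],[0.3,0.93,0],[0.3,0.94,0],[0.3,0.94,0],[0.3,0.94,0],[0.3,0.94,0],[0.3,0.94,0],[0.3,0.93,0]], delta_rot=[[0,0,0],[0,0,0],[0,0,0],[0,0,0],[0,0,0],[0,0,0],[0,0,0],[0,0,0]], gripper=[0,0,0,0,0,0,0,0])

```text
time: 3.3
position: [0.4352, 0.072, 0.2287]
tool_rot: [-0.0, 0.997, 0.083, 0.0]
wrist_force: [-0.5, 1.1, 0.2]
gripper_width: 0.0003
gripper_force: 0.0
```

send_rows(slide=[[0,0,0.5],[0,0,0.5],[0,0,0.5],[0,0,0.5],[0,0,0.5],[0,0,0.5],[0,0,0],[0,0,0]], delta_rot=[[0,0,0],[0,0,0],[0,0,0],[0,0,0],[0,0,0],[0,0,0],[0,0,0],[0,0,0]], gripper=[0,0,0,0,0,0,0,0])

```text
time: 4.1
position: [0.4351, 0.073, 0.1538]
tool_rot: [0.0, 0.997, 0.083, 0.0]
wrist_force: [0.2, 0.7, 0.2]
gripper_width: 0.0001
gripper_force: 0.0
```

```bash
python3 - <<'E'
from h import *
fs=[cv2.resize(manip.camera(n)["frame"][a:b,c:d],(400,400),interpolation=cv2.INTER_CUBIC) for n,(a,b,c,d) in {"top":(200,290,180,270),"scene":(130,220,245,335)}.items()]
cv2.imwrite("pics/a.png",np.hstack(fs))
E
python3 d.py .51 .0856 .153
```

```text
4.2 [0.4355 0.0734 0.1543] [-0.22  0.41  0.57] 0.00017264203249296056 yaw 9.5 zaxis [ 0.002  0.001 -1.   ] j [ 0.54  0.12 -0.49  0.   -0.96  1.2 ]
units [3.02 0.01 0.06]
```

View pics/a.png

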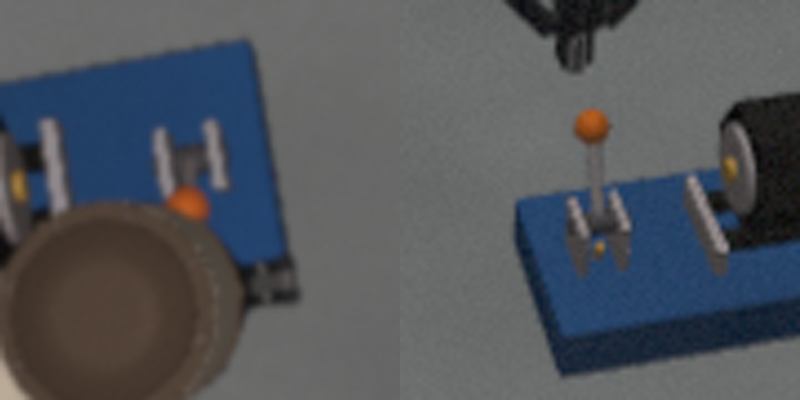

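The shut tip (right half, ~(575,55)) stands behind the ball (592,128), clear of it and in line with the lever. I'll push along drive x.

send_rows(slide=[[0.4,0,0],[0.4,0,0],[0.4,0,0],[0.4,0,0],[0.4,0,0],[0.4,0,0],[0.4,0,0],[0.4,0,0]], delta_rot=[[0,0,0],[0,0,0],[0,0,0],[0,0,0],[0,0,0],[0,0,0],[0,0,0],[0,0,0]], gripper=[0,0,0,0,0,0,0,0])

```text
time: 5.0
position: [0.5147, 0.0866, 0.1534]
tool_rot: [0.0, 0.997, 0.083, -0.0]
wrist_force: [-0.4, 0.7, 0.6]
gripper_width: -0.0003
gripper_force: 0.0
```

```bash
cat > b.py <<'E'
from h import *
c=manip.camera("scene");p=cloud(c);hsv=cv2.cvtColor(c["frame"],cv2.COLOR_BGR2HSV);H,S=hsv[...,0],hsv[...,1]
m=(H>=4)&(H<18)&(S>150)&(p[...,2]>.12)&(p[...,1]>0)&(p[...,1]<.15)&(p[...,0]>.4)&(p[...,0]<.65)
print(m.sum(),np.median(p[m],0))
cv2.imwrite("pics/b.png",cv2.resize(c["frame"][130:220,245:335],(400,400),interpolation=cv2.INTER_CUBIC))
E
python3 b.py; python3 d.py .44 .072 .153
```

```text
9 [0.50017681 0.07392983 0.17184958]
5.05 [0.5162 0.087  0.1534] [2.02 0.77 0.54] -0.00018877194416790444 yaw 9.52 zaxis [ 0.001 -0.    -1.   ] j [ 0.48  0.26 -0.32  0.   -1.    1.26]
units [-3.11  0.09  0.01]
```

View pics/b.png

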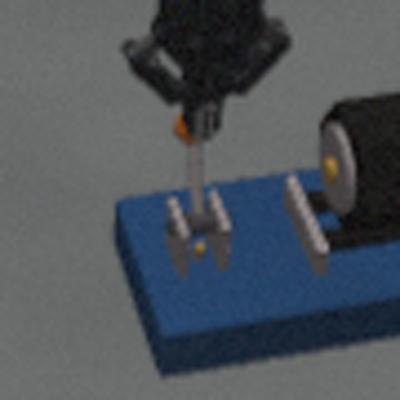

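```bash
python3 - <<'E'
from h import *
c=manip.camera("scene");K=np.array(c["camera_matrix"]);A=rot(c["attitude"]);e=np.array(c["eye"])
def pr(P):
    q=A.T@(np.array(P)-e);q=K@(q/q[2]);return ((q[:2]-[245,130])*400/90).round(0)
px=np.array([np.cos(np.radians(9.3)),np.sin(np.radians(9.3)),0])
for a in(0,.2,.45,.7,.9):
    P=np.array([.5224,.0876,.092])+.08*(px*np.sin(a-.45)+np.array([0,0,np.cos(a-.45)]));print(a,P.round(3),pr(P))
s=manip.read_state();print("tcp",pr(s["position"]),s["position"],s["wrist_force"])
im=cv2.resize(c["frame"][130:180,265:315],(400,400),interpolation=cv2.INTER_CUBIC)
w=manip.camera("wrist");cv2.imwrite("pics/c.png",np.hstack([im,cv2.resize(w["frame"],(400,400))]))
E
```

```text
0 [0.488 0.082 0.164] [188. 124.]
0.2 [0.503 0.084 0.17 ] [193. 131.]
0.45 [0.522 0.088 0.172] [200. 146.]
0.7 [0.542 0.091 0.17 ] [207. 166.]
0.9 [0.557 0.093 0.164] [212. 184.]
tcp [197. 157.] [0.51516124 0.08670902 0.15329419] [ 0.3644653  -0.74332471  0.37626818]
```

View pics/c.png

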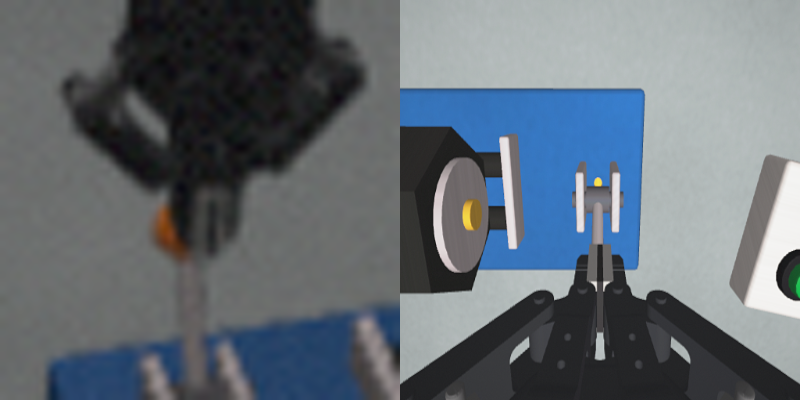

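```bash
python3 - <<'E'
from h import *
np.set_printoptions(linewidth=200,suppress=True)
c=manip.camera("scene");p=cloud(c);hsv=cv2.cvtColor(c["frame"],cv2.COLOR_BGR2HSV)
for v in range(152,170,2):
    print(v,[(u,*(p[v,u]*1000).round(0).astype(int).tolist(),*hsv[v,u,:2].tolist()) for u in range(284,297,2)])
w=manip.camera("wrist");s=manip.read_state();print(w["T_tool_cam"].round(4),w["camera_matrix"])
w["attitude"]=rot(s["tool_rot"])@w["T_tool_cam"][:3,:3];w["eye"]=s["position"]+rot(s["tool_rot"])@w["T_tool_cam"][:3,3]
p=cloud(w)
for v in range(180,330,8): 
    print(v,[(p[v,u]*1000).round(0).astype(int).tolist() for u in (244,250,256,262,268)],w["frame"][v,256])
E
```

```text
152 [(284, 535, 63, 233, 120, 23), (286, 527, 71, 226, 45, 85), (288, 531, 77, 229, 130, 31), (290, 526, 84, 224, 98, 85), (292, 528, 90, 226, 120, 15), (294, 528, 97, 226, 114, 34), (296, 274, 149, 1, 120, 5)]
154 [(284, 279, 99, -4, 83, 9), (286, 516, 73, 207, 120, 12), (288, 528, 78, 217, 60, 7), (290, 533, 84, 221, 60, 5), (292, 528, 91, 217, 30, 7), (294, 525, 98, 214, 90, 11), (296, 288, 148, 2, 75, 5)]
156 [(284, 296, 97, 1, 11, 48), (286, 513, 73, 196, 170, 35), (288, 528, 78, 209, 0, 0), (290, 526, 85, 206, 0, 8), (292, 527, 92, 207, 150, 8), (294, 526, 99, 206, 160, 12), (296, 297, 147, -1, 120, 2)]
158 [(284, 489, 71, 165, 12, 121), (286, 520, 73, 192, 12, 166), (288, 527, 79, 199, 100, 18), (290, 527, 85, 198, 30, 12), (292, 525, 92, 197, 60, 4), (294, 522, 100, 194, 90, 7), (296, 306, 146, -3, 70, 7)]
160 [(284, 318, 95, -1, 11, 57), (286, 500, 76, 165, 13, 223), (288, 527, 79, 190, 7, 60), (290, 527, 86, 189, 75, 18), (292, 526, 93, 188, 0, 0), (294, 317, 136, -4, 90, 2), (296, 317, 145, -5, 90, 7)]
162 [(284, 333, 94, 1, 100, 7), (286, 333, 102, 2, 15, 31), (288, 502, 
[... 2118 characters left out ...]
[525, 83, 216]] [33 34 34]
276 [[524, 92, 223], [521, 89, 216], [521, 87, 217], [526, 86, 224], [526, 84, 223]] [72 70 74]
284 [[524, 92, 227], [520, 89, 220], [518, 87, 216], [525, 86, 227], [526, 84, 228]] [72 69 71]
292 [[524, 92, 232], [520, 89, 225], [515, 86, 217], [522, 85, 228], [526, 84, 233]] [70 70 72]
300 [[524, 92, 237], [517, 89, 226], [512, 86, 218], [518, 85, 227], [525, 84, 237]] [70 70 72]
308 [[524, 91, 241], [514, 88, 226], [507, 85, 217], [516, 84, 228], [527, 85, 243]] [69 68 71]
316 [[522, 91, 242], [510, 88, 226], [504, 84, 217], [512, 83, 227], [525, 84, 243]] [70 67 71]
324 [[509, 89, 229], [507, 87, 227], [325, 54, -1], [508, 83, 227], [522, 84, 243]] [194 194 185]
```

Both depth views put the real fingertips at z≈0.185, about 32 mm above the reported TCP. The tip therefore passed over the ball (left crop, ball at ~(170,230), still on its slack side). I'll back off, go lower and push again.

send_rows(slide=[[-0.5,0,0],[-0.5,0,0],[-0.5,0,0],[-0.5,0,0],[-0.5,0,0],[-0.5,0,0],[-0.2,0,0],[0,0,0]], delta_rot=[[0,0,0],[0,0,0],[0,0,0],[0,0,0],[0,0,0],[0,0,0],[0,0,0],[0,0,0]], gripper=[0,0,0,0,0,0,0,0])

```text
time: 6.05
position: [0.4343, 0.0732, 0.1538]
tool_rot: [-0.0, 0.997, 0.083, 0.0]
wrist_force: [0.1, 0.0, 0.2]
gripper_width: 0.0003
gripper_force: 0.0
```

send_rows(slide=[[0,0,0.3],[0,0,0.3],[0,0,0.3],[0,0,0.3],[0,0,0.3],[0,0,0],[0,0,0],[0,0,0]], delta_rot=[[0,0,0],[0,0,0],[0,0,0],[0,0,0],[0,0,0],[0,0,0],[0,0,0],[0,0,0]], gripper=[0,0,0,0,0,0,0,0])

```text
time: 6.85
position: [0.4353, 0.0734, 0.1163]
tool_rot: [-0.0, 0.997, 0.083, 0.0]
wrist_force: [0.4, 0.0, 0.0]
gripper_width: 0.0002
gripper_force: 0.0
```

send_rows(slide=[[0.3,0,0],[0.3,0,0],[0.3,0,0],[0.3,0,0],[0.3,0,0],[0,0,0],[0,0,0],[0,0,0]], delta_rot=[[0,0,0],[0,0,0],[0,0,0],[0,0,0],[0,0,0],[0,0,0],[0,0,0],[0,0,0]], gripper=[0,0,0,0,0,0,0,0])

```text
time: 7.65
position: [0.471, 0.0789, 0.1156]
tool_rot: [0.0, 0.997, 0.083, -0.001]
wrist_force: [-3.6, -1.1, 0.3]
gripper_width: 0.0001
gripper_force: 1.7
```

Contact at −3.6 N confirms it. Carry on past centre.

send_rows(slide=[[0.3,0,0],[0.3,0,0],[0.3,0,0],[0.3,0,0],[0.3,0,0],[0.2,0,0],[0,0,0],[0,0,0]], delta_rot=[[0,0,0],[0,0,0],[0,0,0],[0,0,0],[0,0,0],[0,0,0],[0,0,0],[0,0,0]], gripper=[0,0,0,0,0,0,0,0])

```text
time: 8.45
position: [0.5138, 0.0864, 0.1158]
tool_rot: [0.0, 0.997, 0.083, -0.0]
wrist_force: [-0.4, 0.2, 0.0]
gripper_width: 0.0001
gripper_force: 0.0
```

```bash
python3 b.py; python3 d.py .44 .072 .153
```

```text
41 [0.56427784 0.09291741 0.17103506]
8.5 [0.5136 0.0864 0.1159] [-0.3   0.83 -0.27] -0.0001693284323486098 yaw 9.5 zaxis [-0. -0. -1.] j [ 0.48  0.29 -0.37 -0.   -0.91  1.26]
units [-3.    0.08 -1.48]
```

send_rows(slide=[[-0.5,0,0],[-0.5,0,0],[-0.5,0,0],[0,0,-0.5],[0,0,-0.5],[0,0,-0.5],[0,0,-0.5],[0,0,-0.3]], delta_rot=[[0,0,0],[0,0,0],[0,0,0],[0,0,0],[0,0,0],[0,0,0],[0,0,0],[0,0,0]], gripper=[0,0,0,0,0,0,0,0])

```text
time: 9.3
position: [0.4762, 0.0802, 0.1747]
tool_rot: [-0.0, 0.997, 0.083, 0.001]
wrist_force: [0.2, 0.2, -0.5]
gripper_width: 0.0003
gripper_force: 0.0
```

send_rows(slide=[[-0.2,0.9,0],[-0.2,0.9,0],[-0.2,0.9,0],[-0.2,0.9,0],[-0.2,0.9,0],[-0.2,0.9,0],[-0.2,0.9,0],[-0.2,0.9,0]], delta_rot=[[0,0,0],[0,0,0],[0,0,0],[0,0,0],[0,0,0],[0,0,0],[0,0,0],[0,0,0]], gripper=[0,0,0,0,0,0,0,0])

```text
time: 10.1
position: [0.4661, -0.1046, 0.1734]
tool_rot: [-0.0, 0.997, 0.083, -0.0]
wrist_force: [0.3, 0.2, 0.3]
gripper_width: 0.0
gripper_force: 0.0
```

send_rows(slide=[[-0.1,0.9,0],[0,0.9,0],[0,0.9,0],[0,0,0],[0,0,0],[0,0,0],[0,0,0],[0,0,0]], delta_rot=[[0,0,0],[0,0,0],[0,0,0],[0,0,0],[0,0,0],[0,0,0],[0,0,0],[0,0,0]], gripper=[0,0,0,0,0,0,0,0])

```text
time: 10.9
position: [0.4757, -0.1702, 0.1736]
tool_rot: [-0.0, 0.997, 0.083, 0.0]
wrist_force: [-0.2, -0.3, -0.1]
gripper_width: -0.0002
gripper_force: 0.0
```

```bash
cat > w.py <<'E'
from h import *
s=manip.read_state();w=manip.camera("wrist");M=rot(s["tool_rot"]);T=w["T_tool_cam"]
w["attitude"]=M@T[:3,:3];w["eye"]=s["position"]+M@T[:3,3];p=cloud(w)
hsv=cv2.cvtColor(w["frame"],cv2.COLOR_BGR2HSV);H,S=hsv[...,0],hsv[...,1]
for l,h in(("green",(H>45)&(H<80)),("red",(H<6)|(H>174))):
    m=h&(S>110)&(p[...,2]>.06)&(p[...,2]<.09)&(w["z_map"]>0);q=p[m]
    if len(q): print(l,len(q),np.median(q,0).round(4),((q.min(0)+q.max(0))/2).round(4),"range",np.ptp(q,0).round(3))
m=p[...,2]>.14; print("dark tip z quantiles",np.quantile(p[m&(p[...,2]<.22)][:,2],[.001,.01,.05]).round(4) if m.any() else "")
cv2.imwrite("pics/w.png",w["frame"])
E
python3 w.py; python3 d.py .478 -.172 .153;python3 b.py
```

```text
green 1032 [ 0.4786 -0.1713  0.0673] [ 0.4778 -0.1714  0.0648] range [0.033 0.033 0.01 ]
red 1019 [ 0.4766 -0.2598  0.0672] [ 0.4755 -0.2607  0.0647] range [0.033 0.033 0.009]
dark tip z quantiles [0.2039 0.2044 0.2057]
10.95 [ 0.4758 -0.1703  0.1736] [ 0.15 -0.05 -0.29] -0.00014461880407501553 yaw 9.56 zaxis [ 0.  0. -1.] j [-0.02  0.21 -0.33 -0.   -1.04  1.76]
units [0.08 0.08 0.82]
40 [0.56282164 0.09347205 0.17042507]
```

View pics/w.png

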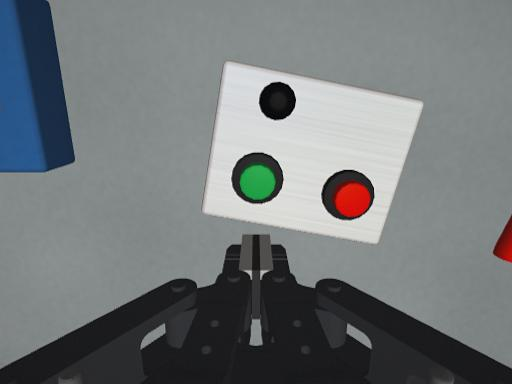

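The wrist view shows green at (257,182), red at (352,199) and the onyx at (278,101). The tips at (256,250) are centred over green, and the lever is still over. Now I'll descend to just above the cap.

send_rows(slide=[[0.1,0.05,0.9],[0,0,0.9],[0,0,0.9],[0,0,0.9],[0,0,0.9],[0,0,0.6],[0,0,0],[0,0,0]], delta_rot=[[0,0,0],[0,0,0],[0,0,0],[0,0,0],[0,0,0],[0,0,0],[0,0,0],[0,0,0]], gripper=[0,0,0,0,0,0,0,0])

```text
time: 11.8
position: [0.4789, -0.1716, 0.0463]
tool_rot: [0.0, 0.997, 0.083, 0.0]
wrist_force: [0.8, 0.1, 0.5]
gripper_width: -0.0001
gripper_force: 0.0
```

send_rows(slide=[[0,0,0.1],[0,0,0.1],[0,0,0.1],[0,0,0.1],[0,0,0],[0,0,0],[0,0,0],[0,0,0]], delta_rot=[[0,0,0],[0,0,0],[0,0,0],[0,0,0],[0,0,0],[0,0,0],[0,0,0],[0,0,0]], gripper=[0,0,0,0,0,0,0,0])

```text
time: 12.6
position: [0.4792, -0.1717, 0.0364]
tool_rot: [0.0, 0.997, 0.083, 0.001]
wrist_force: [0.1, 0.2, 3.3]
gripper_width: 0.0002
gripper_force: 1.7
```

send_rows(slide=[[0,0,0.1],[0,0,0.1],[0,0,0.05],[0,0,0],[0,0,0],[0,0,0],[0,0,0],[0,0,0]], delta_rot=[[0,0,0],[0,0,0],[0,0,0],[0,0,0],[0,0,0],[0,0,0],[0,0,0],[0,0,0]], gripper=[0,0,0,0,0,0,0,0])

```text
time: 13.4
position: [0.4793, -0.1718, 0.0329]
tool_rot: [0.001, 0.996, 0.084, 0.001]
wrist_force: [-5.1, 4.9, 24.4]
gripper_width: 0.0003
gripper_force: 12.4
```

24 N means the button has hit its end stop. Retract.

send_rows(slide=[[0,0,-0.2],[0,0,-0.4],[0,0,-0.8],[0,0,-0.8],[0,0,-0.8],[0,0,-0.8],[0,0,-0.8],[0,0,0]], delta_rot=[[0,0,0],[0,0,0],[0,0,0],[0,0,0],[0,0,0],[0,0,0],[0,0,0],[0,0,0]], gripper=[0,0,0,0,0,0,0,0])

```text
time: 14.2
position: [0.4792, -0.1719, 0.1466]
tool_rot: [0.0, 0.997, 0.083, 0.001]
wrist_force: [0.3, 0.0, 0.7]
gripper_width: -0.0002
gripper_force: 0.0
```

```bash
python3 w.py; python3 b.py; python3 d.py .478 -.172 .153
```

```text
green 1234 [ 0.4788 -0.1712  0.0673] [ 0.4779 -0.1715  0.065 ] range [0.033 0.033 0.01 ]
red 1222 [ 0.4768 -0.2597  0.0672] [ 0.4756 -0.2608  0.0648] range [0.033 0.033 0.009]
dark tip z quantiles [0.177  0.1787 0.1823]
40 [0.56367051 0.09311987 0.17042475]
14.3 [ 0.4774 -0.1715  0.1439] [-0.11 -0.51 -0.52] -0.00010485969927375637 yaw 9.46 zaxis [-0.002  0.001 -1.   ] j [-0.02  0.24 -0.36 -0.   -0.97  1.76]
units [ 0.02  0.02 -0.36]
```

Vision and force leave some doubt about the travel (>6 mm needed), so I'll press again and measure the cap while it is held in.

send_rows(slide=[[0,0,0.9],[0,0,0.9],[0,0,0.9],[0,0,0.9],[0,0,0.4],[0,0,0.2],[0,0,0.2],[0,0,0.16]], delta_rot=[[0,0,0],[0,0,0],[0,0,0],[0,0,0],[0,0,0],[0,0,0],[0,0,0],[0,0,0]], gripper=[0,0,0,0,0,0,0,0])

```text
time: 15.1
position: [0.4777, -0.1719, 0.0327]
tool_rot: [0.0, 0.997, 0.083, -0.001]
wrist_force: [-12.2, 6.7, 37.9]
gripper_width: 0.0002
gripper_force: 18.7
```

```bash
sed -i 's/>.06)&/>.05)\&/' w.py; python3 - <<'E'
exec(open('w.py').read())
m=(H>45)&(H<80)&(S>110)&(w["z_map"]>0)&(p[...,2]<.09);print(np.quantile(p[m][:,2],[.1,.25,.5,.75,.9]).round(4))
cv2.imwrite("pics/w2.png",cv2.resize(w["frame"][100:300,156:356],(600,600),interpolation=cv2.INTER_CUBIC))
c=manip.camera("scene");p=cloud(c);d=np.load("scene.npz")
for nm,f,p in(("now",c["frame"],p),("start",d["f"],d["p"])):
    h=cv2.cvtColor(f,cv2.COLOR_BGR2HSV);m=(h[...,0]>45)&(h[...,0]<80)&(h[...,1]>120)&(abs(p[...,0]-.48)<.04)&(abs(p[...,1]+.172)<.04)
    print(nm,m.sum(),p[m].min(0),p[m].max(0))
E
python3 d.py .478 -.172 .153
```

```text
green 1176 [ 0.4877 -0.1684  0.0585] [ 0.5173 -0.1716  0.0658] range [0.095 0.033 0.023]
red 3971 [ 0.4787 -0.2576  0.067 ] [ 0.5127 -0.2324  0.0619] range [0.106 0.106 0.015]
dark tip z quantiles [0.14   0.1401 0.1405]
[0.0568 0.0579 0.0585 0.0591 0.0595]
now 31 [ 0.4687927  -0.1889379   0.05058673] [ 0.49911485 -0.15506094  0.07259394]
start 58 [ 0.46848196 -0.18856835  0.05165045] [ 0.49909957 -0.15472522  0.07158341]
15.2 [ 0.4777 -0.1718  0.0331] [-7.01  0.93 16.17] 0.00012745210310195654 yaw 9.55 zaxis [-0.002 -0.001 -1.   ] j [-0.02  0.39 -0.49  0.   -0.69  1.76]
units [ 0.    0.01 -4.8 ]
```

View pics/w2.png

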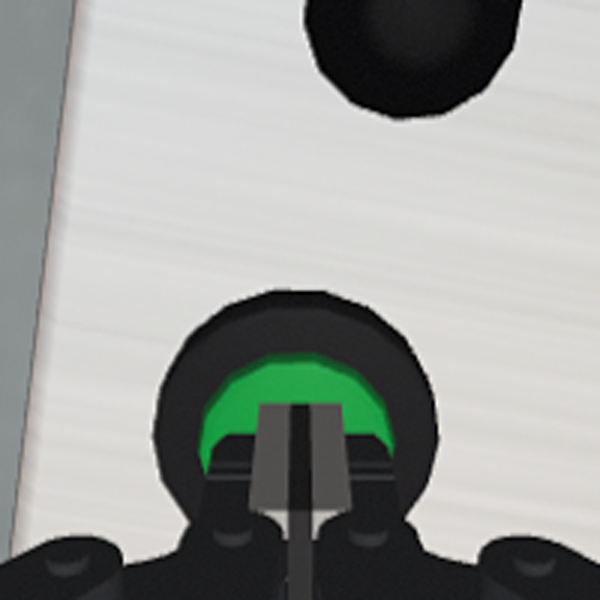

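The green cap under the tips (around (300,400)) reads 0.0585 against 0.0673 released, so it is fully in. I'll retract, check and hand in.

send_rows(slide=[[0,0,-0.2],[0,0,-0.4],[0,0,-0.8],[0,0,-0.8],[0,0,-0.8],[0,0,-0.8],[0,0,-0.8],[0,0,0]], delta_rot=[[0,0,0],[0,0,0],[0,0,0],[0,0,0],[0,0,0],[0,0,0],[0,0,0],[0,0,0]], gripper=[0,0,0,0,0,0,0,0])

```text
time: 16.0
position: [0.4816, -0.172, 0.1495]
tool_rot: [0.001, 0.997, 0.083, 0.005]
wrist_force: [0.3, 0.1, -1.1]
gripper_width: -0.0
gripper_force: 0.0
```

```bash
python3 w.py; python3 b.py; python3 d.py .478 -.172 .153; python3 -c "
from rig import manip
print(manip.hand_in())"
```

```text
green 1258 [ 0.4794 -0.1713  0.0672] [ 0.5133 -0.1733  0.0622] range [0.104 0.037 0.014]
red 1320 [ 0.4774 -0.2593  0.0671] [ 0.5107 -0.2298  0.0618] range [0.11  0.107 0.016]
dark tip z quantiles [0.1797 0.1811 0.1845]
40 [0.56401111 0.09332224 0.17242848]
16.1 [ 0.4791 -0.1715  0.1464] [ 0.72 -0.08 -0.22] 0.0002759059509334054 yaw 9.49 zaxis [ 0.003  0.    -1.   ] j [-0.02  0.24 -0.36 -0.   -0.97  1.76]
units [-0.04  0.01 -0.27]
the job is handed in; nothing more can be done
None
```

I threw the lever over to its driving side, then pressed the green button fully in and let it come back out; I handed the job in at about 16 s with the arm clear of everything, but the hand-in returned no verdict.

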